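Slide the heavy paint crate home and close the keeper

TASK

Push the tall, heavy crate of paint jars low down at its base, so that it slides over the table without tipping, all the way into the blue bay until it stands square against the back stop. Then push the red keeper bar round so that it swings fully shut across the mouth of the bay behind the crate. Do not lift the crate, leave all the other things on the table where they are, and finish clear of everything.

Things in the scene. Friction and masses are not known exactly. Their poses are not given: they have to be found in the camera images.
- crate: Loose tall slatted wooden crate of paint jars, 1.3 to 2 kg, tips if pushed high up; sliding takes 6 to 20 N. Origin: middle of underside, z up. Footprint 135 mm (x) by 130 mm (y). The upright box fills x -22.5 to 67.5 mm, 220 mm tall. The rest, x -67.5 to -22.5, is a solid toe board 40 mm high, on the robot's side. Starts in front of the bay's mouth, +x pointing roughly into the bay.
- crate_toe (a point): middle of the flat -x face (130 mm wide, 40 mm high) of the crate's toe board, 20 mm above the table: the place to push
- bay: Fixed blue three-sided bay of walls 45 mm high, 18 mm thick. Origin: on the table, middle of the back stop's inner face; x points into the bay (mouth to back stop), y left. Inner width 156 mm for x -100 to 0 mm, flaring to about 170 mm at the mouth, x = -140. Crate home: its back face touches the back stop, its origin is at bay x = -67.5, its toe face at x = -135 mm.
- keeper (a joint): angle (rad) of the red keeper bar about its upright pin: 0 = 45 degrees outwards, 0.785 = straight out of the bay, 2.356 = fully shut against its stop, along bay +y across the mouth. At angle a it points from the pin along (-cos(a-0.785), sin(a-0.785)) in the bay's x, y. About 1 N at the post turns it; it stays where it is left. Starts at 0 to 0.5.
- keeper_hinge (a point): the keeper's pin, at bay x = -155, y = -105 mm (right-hand side of the mouth), 22 mm above the table. The red bar is 14 mm wide, 18 mm high (13 to 31 mm above the table) and reaches 92 mm from the pin.
- keeper_post (a point): upright round wooden post on the keeper bar to push against, 14 mm in diameter, 85 mm from the pin, rising from the bar to 77 mm above the table; this point is on its axis, 57 mm above the table. It turns with the bar.
- jar: bystander: amber glass jar, 60 mm across, 85 mm high, stands to the left of the crate's start; origin under its middle
- mug: bystander: blue mug, 72 mm across, 85 mm high, handle on its +y side, stands to the right of the bay's right wall; origin under its middle
- brushpot: bystander: terracotta pot of brushes, 72 mm across, 180 mm high with the brushes, stands to the left of the bay's left wall; origin under its middle
- tape: bystander: roll of tan tape lying flat, 90 mm across, 24 mm high, far to the left; origin under its middle
- tin: bystander: gold tin, 72 mm across, 150 mm high, far to the right; origin under its middle
- pliers: bystander: canvas pliers with red handles lying flat, 180 mm long along x, 85 mm wide, far to the right; origin under the pivot
- tube: bystander: paint tube lying flat, 106 mm long along x, 32 mm wide, 22 mm high, far to the left; origin under its middle
Things that resemble listed ones, but are neither listed nor needed, are in the scene too. Leave any turquoise look-alike of the crate alone.

How it is judged (in metres and radians):
On the way, in this order (a step that is already met when the one before it is completed fails the run):
1. the crate stands home against the back stop while the keeper is still open (x of crate in the frame of bay above -0.0775 m and y of crate in the frame of bay between -0.018 and 0.018 m and angle between the x axis of crate and the x axis of bay, either way round below 0.1 rad and angle between crate's own z axis and vertical below 0.05 rad and height (world z) of crate below 0.006 m and value of joint keeper below 1.5 rad), for 0.2 s.
2. the keeper is shut behind the crate (x of crate in the frame of bay above -0.0775 m and y of crate in the frame of bay between -0.018 and 0.018 m and angle between the x axis of crate and the x axis of bay, either way round below 0.1 rad and angle between crate's own z axis and vertical below 0.05 rad and height (world z) of crate below 0.006 m and value of joint keeper above 2.24 rad), for 0.2 s.
At the end, for the whole second after the job is handed in: The crate stands upright and at rest on the table in the bay, its back within 10 mm of the back stop, square to it within 0.1 rad; the keeper is shut (within 0.11 rad of its stop); no bystander is more than 30 mm from where it stood (all of step 2 and linear speed of crate below 0.01 m/s and velocity of joint keeper between -0.05 and 0.05 rad/s and distance of each of jar, mug, brushpot, tape, tin, pliers, tube from where it was at the start of the episode below 0.03 m); the robot touches nothing.
It fails at once if the crate tips (more than about 11 degrees) (angle between crate's own z axis and vertical above 0.2 rad).
It fails at once if the crate is lifted off the table (height (world z) of crate above 0.02 m).
It fails at once if another thing on the table is moved more than 30 mm (distance of any of jar, mug, brushpot, tape, tin, pliers, tube from where it was at the start of the episode above 0.03 m).
It fails at once if an upright bystander is tipped (angle between any of jar, mug, brushpot, tin's own z axis and vertical above 0.5 rad).
It also fails if it takes over 61 s, if anything falls off the work surface, if the arm or the gripper's body presses on something with over 40 N, if the wrist force passes 120 N, or if a joint passes its speed limit or range.

ROBOT

A 7-joint arm with a two-finger parallel gripper is mounted at the origin on the work surface. World frame = base frame: x ahead of the robot, y to its left, z up, the work surface at z = 0. Lengths are in mm, angles in degrees, forces in N, time in s.
With the tool pointing down it reaches from about 425 to 1025 mm from the base axis. Payload 9.4 kg.
Tool frame: the origin (TCP) lies at the centre of the arm's flange, where the gripper is bolted on; the fingertips stand 173 mm ahead of it and the grasp point (between the pads) lies 155 mm ahead of it (robot.tips_ahead is the distance from the TCP to the fingertips, in mm); z points along the fingers, y is the direction in which the jaws open and shut (so a half turn about z gives the same grasp; the last joint's range is limited). The gripper opens to 85 mm and grips with 20 to 120 N. Pads are 22 mm wide; open, the fingers measure 114 mm over their backs; the gripper's body (76 mm by 85 mm) begins 54 mm behind the grasp point. The pads swing forward as they close: fully open they stand 13 mm farther back than shut.
Start: joints at [71.121, 34.337, -0.143, 91.639, 0.103, 54.024, -4.572], TCP at [181.332, -701.957, 404.675] pointing down, gripper open.
Joint ranges: [-147.43, 147.43], [-19.82, 112.94], [-74.19, 73.91], [6.32, 146.72], [-59.91, 239.91], [6.04, 106.73], [-150.56, 150.56]. Speed limits (degrees/s): [127.2, 127.2, 172.46, 172.46, 180, 180, 180].

INTERFACE

Orientations are given as a 3x3 rotation matrix whose columns are the frame's x, y, z axes.
In Python, from station import readout, get_image, ticket, robot gives the robot as it stands.
- The arm moves only by the tool jog_arm, never from a script. Its argument "commands" is a list of rows, each an object with "xyz": the shift along the tool's x, y, z in m, a list of three; "turn": the turn about the tool's z in degrees. In form: [{"xyz": [tx, ty, tz], "turn": turn}, ...]. A call has 1 to 10 rows; each row shifts and turns the commanded pose from where the row before left it, along the tool's axes as they then stand; what a row does not reach is not made up. A row lasts 1/8 s, in which the tool goes at most 62.5 mm and 10.7 degrees, less where a joint would pass 70% of its speed; a pose out of reach is approached as far as the arm can. A call is refused whole if a number of a shift passes 0.0625 or a number of a turn 10.7, either way. A call with a gripper value outside its range is refused whole. "jaw" is the opening, from -1 (shut) to 1 (fully open), set as the call begins (left out, the last holds). The fingers move at their own pace and stop on an object; "force" is the grip in N (left out, the last holds). Time passes only in rows, so rows that do not move let the fingers close. It gives the time, the measured TCP pose, the force and the opening at its end, in the units of the state.
- readout.get_state(): the state, without advancing time (a new reading comes with each control period).
- get_image(name): name is "scene" or "side" or "wrist"; returns a dict with "frame" (480x640x3 uint8, blue, green, red), "fx", "fy", "cx", "cy" (pixels), "R" (3x3) and "t" (3): a world point X has camera coordinates R X + t. Camera axes: x right, y down, z forward; pixel columns grow to the right and rows downward; lengths in mm; the calibration is good to about 2 mm. A picture is of the moment at which its call begins. There is no depth.
- ticket.close_job(): hands the job in, once; it reports no verdict.
The state is a dict: "t": time; "joint_pos": joint angles; "dq": joint speeds; "effort": joint torques, N m; "position": TCP position; "ee_rot": TCP orientation; "contact_force": force on the tool from outside, world axes, zero at the start; "torque": the same for the moment, N m; "gripper_width": finger opening in mm.
Only numpy, scipy, OpenCV 4.12 (cv2) and the standard library are available. Lean on these libraries where they do the work, as an engineer would, in place of code of your own. Each camera call takes 0.05 s, during which the arm holds its last target. There are 200 camera calls.

## Working session

There is one attempt and no reset: what is moved stays moved. The work goes in short steps, Python scripts to look and compute and a tool call to move; the robot and the scene stay as the last step left them, time stands still between calls to the robot, and variables do not carry over. Pictures are saved under pics/ and viewed, about 8 in all and at most 12, crops included, and the job is handed in when it is done.

Besides the shell and the picture viewer there is one more tool, called after "Request:" as a command line: name --argument value ..., lists and objects as JSON in quotes. jog_arm: Moves the arm, as the interface text tells. Its arguments: {"type":"object","properties":{"commands":{"type":"array"},"jaw":{"type":"number"},"force":{"type":"number"}},"required":["commands"]}

```bash
ls; mkdir -p pics
python3 - <<'E'
from station import readout,get_image,robot
import cv2,numpy as np
s=readout.get_state();print(s['t'],s['position'],np.round(s['ee_rot'],3).tolist(),s['contact_force'],s['gripper_width'])
for n in('scene','side'):
    g=get_image(n);cv2.imwrite(f'pics/{n}0.png',g['frame']);print(n,g['fx'],g['fy'],g['cx'],g['cy'],np.round(g['R'],4).tolist(),np.round(g['t'],1).tolist())
    np.savez(f'{n}.npz',**{k:g[k] for k in('fx','fy','cx','cy','R','t')})
E
```

```text
pics
0.0 [ 181.28179099 -701.75297859  403.80514715] [[0.968, 0.25, -0.001], [0.25, -0.968, 0.001], [-0.0, -0.002, -1.0]] [-0.46179183  0.18721423  0.99460291] 85.91649250249601
scene 454.77254562073614 454.77254562073614 318.02113640859596 234.8244958740415 [[-0.5849, 0.811, -0.0147], [0.6446, 0.4537, -0.6154], [-0.4924, -0.3694, -0.7881]] [302.1, -288.9, 1647.9]
side 600.0563433101433 600.0563433101433 320.9044874978952 233.01290511638683 [[-0.9511, -0.3087, 0.0081], [-0.2108, 0.6297, -0.7477], [0.2257, -0.7128, -0.664]] [524.8, 160.3, 1360.2]
```

View pics/scene0.png

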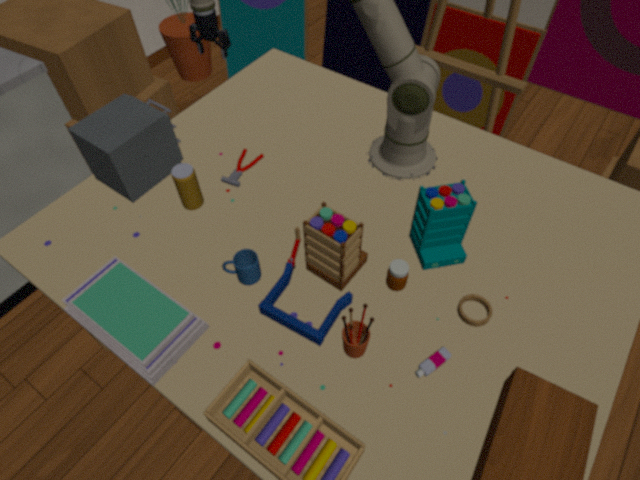

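View pics/side0.png

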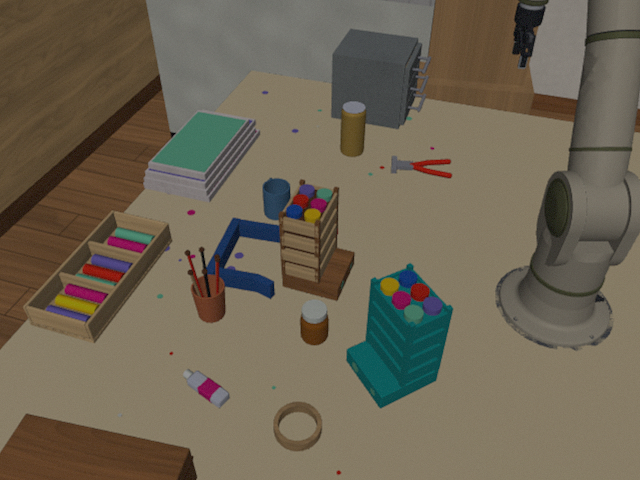

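The scene picture shows the crate at about (336,245), the bay at about (300,310) and the keeper at about (293,250). The mug is at (247,266), the jar at (397,275) and the brush pot at (356,338). The side picture shows the toe board facing right (the robot's side), at about (330,270). I'll enlarge both views.

Run:
```python
import cv2
def crop(n,x,y,w,h,s):
    a=cv2.imread(f'pics/{n}0.png')[y:y+h,x:x+w];a=cv2.convertScaleAbs(cv2.resize(a,None,fx=s,fy=s,interpolation=cv2.INTER_CUBIC),alpha=1.5)
    for i in range(0,w,20): cv2.putText(a,str(x+i),(i*s,10),0,.35,(255,255,255));cv2.line(a,(i*s,12),(i*s,18),(255,255,255))
    for i in range(0,h,20): cv2.putText(a,str(y+i),(0,i*s+4),0,.35,(255,255,255));cv2.line(a,(24,i*s),(30,i*s),(255,255,255))
    cv2.imwrite(f'pics/{n}0c.png',a)
crop('scene',220,200,200,150,4);crop('side',190,175,200,150,4)
```

```text
(no output)
```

View pics/scene0c.png

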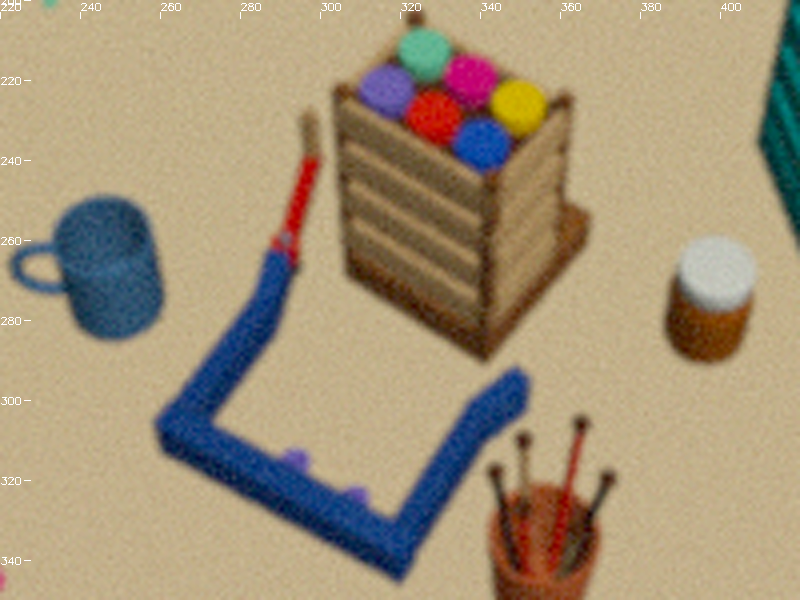

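View pics/side0c.png

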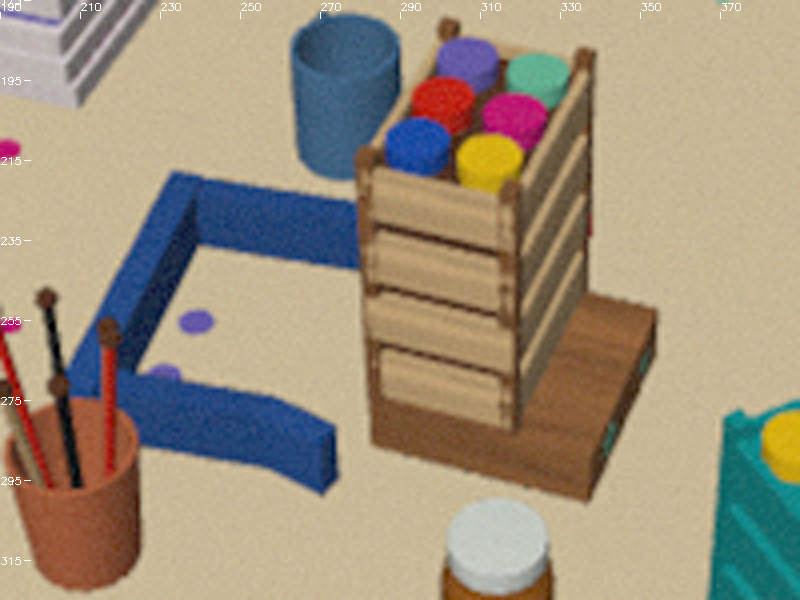

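```bash
cat > h.py <<'E'
import numpy as np,cv2
from scipy.optimize import least_squares
C={n:dict(np.load(n+'.npz')) for n in('scene','side')}
def proj(c,P):
    X=np.atleast_2d(P)@c['R'].T+c['t'];return np.c_[c['fx']*X[:,0]/X[:,2]+c['cx'],c['fy']*X[:,1]/X[:,2]+c['cy']]
def ray(c,u,v,z):
    d=c['R'].T@np.array([(u-c['cx'])/c['fx'],(v-c['cy'])/c['fy'],1]);o=-c['R'].T@c['t'];return o+d*(z-o[2])/d[2]
def w(p,P):
    P=np.atleast_2d(P).astype(float);a=p[2];return np.c_[p[0]+P[:,0]*np.cos(a)-P[:,1]*np.sin(a),p[1]+P[:,0]*np.sin(a)+P[:,1]*np.cos(a),P[:,2]]
def fit(obs,x0):
    f=lambda p:np.concatenate([(proj(C[n],w(p,P))-uv).ravel() for n,P,uv in obs])
    r=least_squares(f,x0,loss='soft_l1',x_scale=[10,10,.1]);return r.x,f(r.x).reshape(-1,2)
E
python3 - <<'E'
from h import *
s=lambda u,v:(220+u/4,200+v/4)
d=lambda u,v:(190+u/4,175+v/4)
crate=[('scene',(67.5,-65,0),s(348,272)),('scene',(67.5,65,0),s(485,362)),
('side',(67.5,65,0),d(372,445)),('side',(-67.5,65,0),d(588,500)),('side',(-67.5,-65,40),d(655,312)),('side',(67.5,65,220),d(365,155)),('scene',(67.5,-65,220),s(340,90)),('scene',(67.5,65,220),s(490,175))]
bay=[('scene',(18,96,0),s(402,580)),('scene',(0,78,45),s(397,520)),('scene',(0,-78,45),s(213,418)),('scene',(-155,-105,31),s(285,238)),
('side',(0,-78,0),d(200,245)),('side',(18,-96,45),d(175,172)),('side',(-140,103,0),d(322,493))]
P0=ray(C['side'],*d(200,245),0);print(P0)
pc,rc=fit(crate,[P0[0]-150,P0[1]+70,0]);print('crate',pc[:2],np.degrees(pc[2]));print(rc.round(1).tolist())
pb,rb=fit(bay,[P0[0],P0[1]+70,0]);print('bay',pb[:2],np.degrees(pb[2]));print(rb.round(1).tolist())
np.savez('poses',c=pc,b=pb)
print('post', ray(C['scene'],*s(310,113),77), 'pin exp',w(pb,(-155,-105,22)),'pin obs',ray(C['scene'],*s(285,238),31))
R=np.array([[np.cos(pb[2]),np.sin(pb[2])],[-np.sin(pb[2]),np.cos(pb[2])]]);print('crate in bay',R@(pc[:2]-pb[:2]))
for n in C:
    a=cv2.imread(f'pics/{n}0.png')
    L=[w(pb,[(18,96,z),(18,-96,z),(-100,-96,z),(-140,-103,z),(-140,-85,z),(-100,-78,z),(0,-78,z),(0,78,z),(-100,78,z),(-140,85,z),(-140,103,z),(-100,96,z)]) for z in(0,45)]
    L+=[w(pc,[(67.5,65,z),(67.5,-65,z),(-67.5,-65,z),(-67.5,65,z)]) for z in(0,40)]+[w(pc,[(67.5,65,220),(67.5,-65,220),(-22.5,-65,220),(-22.5,65,220)])]
    S=4;x,y=(220,200) if n=='scene' else (190,175)
    a=cv2.resize(a[y:y+150,x:x+200],None,fx=S,fy=S,interpolation=cv2.INTER_CUBIC)
    for l in L:cv2.polylines(a,[((proj(C[n],l)-[x,y]+.5)*S).astype(int)],True,(0,255,0),1)
    cv2.imwrite(f'pics/o_{n}.png',cv2.resize(a,(600,450)))
a=np.vstack([cv2.imread(f'pics/o_{n}.png')for n in C]);cv2.imwrite('pics/o.png',cv2.resize(a,(450,600)) if 0 else np.hstack([cv2.resize(cv2.imread(f'pics/o_{n}.png'),(400,300))for n in C]))
E
```

```text
[763.07261635  13.94931358   0.        ]
crate [528.18556077  79.91375123] -2.343902150975571
[[-0.7, 0.1], [0.3, 0.7], [-0.0, -0.0], [0.9, 1.7], [2.5, -1.0], [-1.9, -0.4], [-1.7, -1.8], [1.4, 1.5]]
bay [757.3738607   94.06429139] 4.501997303761803
[[0.6, 0.8], [-0.7, -0.4], [-4.0, -2.1], [1.4, 1.2], [-0.5, 0.6], [-0.2, -0.3], [1.0, 0.1]]
post [534.23067642 -60.75369641  77.        ] pin exp [[611.09395201 -22.77828781  22.        ]] pin obs [610.2016899  -28.67391924  31.        ]
crate in bay [-229.59189226    3.88299146]
```

View pics/o.png

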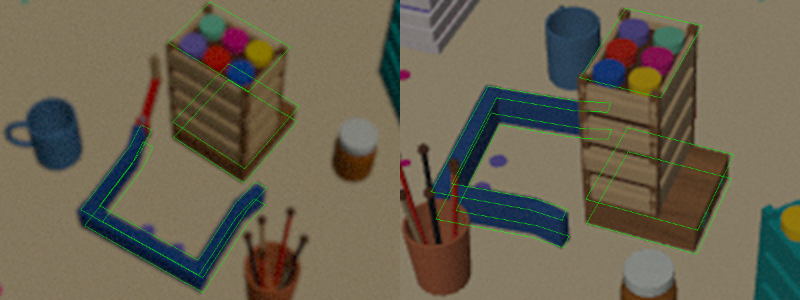

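The overlay matches both objects to within 2–3 px. I'll refine the crate from its base points only and locate the neighbours.

Run:
```python
from h import *
s=lambda u,v:(220+u/4,200+v/4)
d=lambda u,v:(190+u/4,175+v/4)
crate=[('scene',(67.5,-65,0),s(348,272)),('scene',(67.5,65,0),s(485,362)),
('side',(67.5,65,0),d(372,445)),('side',(-67.5,65,0),d(588,500)),('side',(-67.5,-65,40),d(655,312)),('scene',(-67.5,65,40),s(590,212))]
bay=[('scene',(18,96,0),s(402,580)),('scene',(0,78,45),s(397,520)),('scene',(-155,-105,31),s(285,238)),
('side',(0,-78,0),d(200,245)),('side',(18,-96,45),d(175,172)),('side',(-140,103,0),d(322,493))]
pc,rc=fit(crate,[528,80,0]);print('crate',pc,np.degrees(pc[2]),rc.round(1).tolist())
pb,rb=fit(bay,[757,94,.08]);print('bay',pb,np.degrees(pb[2]),rb.round(1).tolist())
np.savez('poses',c=pc,b=pb)
print('toe',w(pc,(-67.5,0,20)),'home',w(pb,(-67.5,0,0)),'hometoe',w(pb,(-135,0,20)),'pin',w(pb,(-155,-105,22)))
print('turq',ray(C['scene'],425,267,0),ray(C['scene'],466,260,0),'jar',ray(C['scene'],397,286,5),'mug',ray(C['scene'],248,281,0))
```

```text
crate [ 5.30109461e+02  7.90946411e+01 -3.49125638e-02] -2.000342559322039 [[-1.3, 0.6], [-0.1, 1.0], [-0.6, -0.3], [0.4, 1.1], [1.7, -1.6], [1.1, -0.2]]
bay [7.57480425e+02 9.30045253e+01 7.68231692e-02] 4.401643364940836 [[0.2, 0.7], [-1.1, -0.6], [1.2, 1.0], [-0.3, 0.3], [0.0, -0.6], [1.0, -0.2]]
toe [[462.65059431  81.4507605   20.        ]] home [[690.17951316  87.82406061   0.        ]] hometoe [[622.87860094  82.64359587  20.        ]] pin [[610.99609061 -23.58166453  22.        ]]
turq [386.78094575 297.3467054    0.        ] [293.75663035 385.40245089   0.        ] jar [494.90593629 263.53215554   5.        ] mug [727.38095663 -99.7915048    0.        ]
```

Request:
jog_arm --commands '[{"xyz": [0.06,0,0],"turn": 5},{"xyz": [0.06,0,0],"turn": 5},{"xyz": [0.06,0,0],"turn": 4.5},{"xyz": [0.06,0,0],"turn": 0},{"xyz": [0.0,-0.06,0],"turn": 0},{"xyz": [0.0,-0.06,0],"turn": 0},{"xyz": [0.0,-0.06,0],"turn": 0},{"xyz": [0.0,-0.06,0],"turn": 0},{"xyz": [0.0,-0.06,0],"turn": 0},{"xyz": [0.0,-0.06,0],"turn": 0}]' --jaw 1

```text
t: 1.35
position: [418.3, -310.4, 404.5]
ee_rot: [[1.0, -0.0, -0.0], [-0.0, -1.0, 0.0], [-0.0, -0.0, -1.0]]
contact_force: [1.0, -0.7, 0.8]
gripper_width: 85.3
```

Request:
jog_arm --commands '[{"xyz": [0.012,-0.06,0],"turn": 2},{"xyz": [0.0,-0.06,0],"turn": 0},{"xyz": [0.0,-0.06,0],"turn": 0},{"xyz": [0.0,-0.06,0],"turn": 0},{"xyz": [0.0,-0.06,0],"turn": 0},{"xyz": [0.0,-0.06,0],"turn": 0},{"xyz": [0.0,-0.03,0],"turn": 0},{"xyz": [0,0,0],"turn": 0}]'

```text
t: 2.35
position: [442.0, 79.7, 404.5]
ee_rot: [[1.0, -0.03, -0.0], [-0.03, -1.0, 0.001], [-0.0, -0.001, -1.0]]
contact_force: [-0.2, -1.5, 0.0]
gripper_width: 85.7
```

Request:
jog_arm --commands '[{"xyz": [-0.013,-0.002,0.05],"turn": 0},{"xyz": [0,0,0.055],"turn": 0},{"xyz": [0,0,0.055],"turn": 0},{"xyz": [0,0,0.04],"turn": 0},{"xyz": [0,0,0.015],"turn": 0},{"xyz": [0,0,0],"turn": 0}]'

```text
t: 3.1
position: [431.1, 78.7, 197.2]
ee_rot: [[0.999, -0.036, -0.008], [-0.036, -0.999, -0.004], [-0.008, 0.004, -1.0]]
contact_force: [0.0, -0.2, -0.1]
gripper_width: 85.0
```

Run:
```python
from h import *
from station import readout,get_image,robot
print(robot.tips_ahead)
s=readout.get_state();print(s['t'],s['position'],s['contact_force'])
g=get_image('side')['frame'];a=cv2.convertScaleAbs(cv2.resize(g[150:330,240:480],None,fx=3,fy=3,interpolation=cv2.INTER_CUBIC),alpha=1.5)
cv2.imwrite('pics/s1.png',a)
```

```text
173.4
3.1 [431.06793662  78.65337463 197.22098705] [ 0.0345674  -0.23341664 -0.07380657]
```

View pics/s1.png

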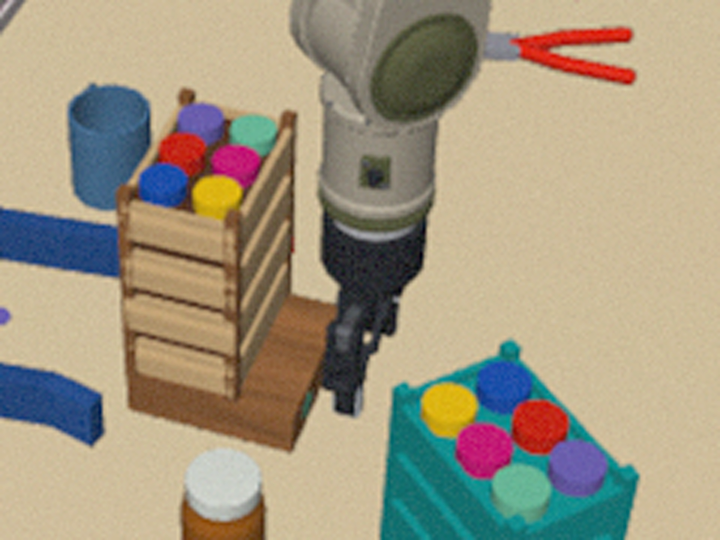

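Run:
```python
from h import *
c=C['side']
for y in (120,130,140):
  for z in (10,20,30,40): print(y,z,proj(c,(431,y,z)).round(1), (proj(c,(431,y,z))-[240,150])[0].round(0)*3)
```

```text
120 10 [[355.1 293.4]] [345. 429.]
120 20 [[355.3 290.4]] [345. 420.]
120 30 [[355.6 287.4]] [348. 411.]
120 40 [[355.8 284.3]] [348. 402.]
130 10 [[354.  296.5]] [342. 441.]
130 20 [[354.2 293.5]] [342. 432.]
130 30 [[354.4 290.5]] [342. 423.]
130 40 [[354.6 287.4]] [345. 411.]
140 10 [[352.8 299.7]] [339. 450.]
140 20 [[353.  296.7]] [339. 441.]
140 30 [[353.2 293.6]] [339. 432.]
140 40 [[353.3 290.6]] [339. 423.]
```

Request:
jog_arm --commands '[{"xyz": [0.006,-0.004,0.01],"turn": 0},{"xyz": [0,0,0.01],"turn": 0},{"xyz": [0,0,0],"turn": 0}]'

```text
t: 3.52
position: [440.8, 83.7, 181.2]
ee_rot: [[0.999, -0.035, -0.011], [-0.035, -0.999, -0.004], [-0.011, 0.005, -1.0]]
contact_force: [-0.1, -0.7, -0.1]
gripper_width: 85.2
```

Request:
jog_arm --commands '[{"xyz": [0.004,0,0.005],"turn": 0},{"xyz": [0.004,0,0.0],"turn": 0},{"xyz": [0.004,0,0],"turn": 0},{"xyz": [0,0,0],"turn": 0}]'

```text
t: 4.03
position: [453.5, 83.5, 176.6]
ee_rot: [[0.999, -0.035, -0.012], [-0.035, -0.999, -0.004], [-0.012, 0.004, -1.0]]
contact_force: [0.2, 0.5, 0.1]
gripper_width: 85.1
```

Request:
jog_arm --commands '[{"xyz": [0.003,0,0.002],"turn": 0},{"xyz": [0.003,0,0.0],"turn": 0},{"xyz": [0,0,0],"turn": 0}]'

```text
t: 4.4
position: [456.7, 83.5, 174.3]
ee_rot: [[0.999, -0.032, -0.017], [-0.032, -0.999, -0.005], [-0.017, 0.006, -1.0]]
contact_force: [-9.7, 2.3, 6.7]
gripper_width: 85.3
```

Run:
```python
from h import *
from station import readout,get_image
s=readout.get_state();print(s['t'],s['position'],s['contact_force'])
g=get_image('side')['frame'];a=cv2.resize(g[180:310,260:400],None,fx=4,fy=4,interpolation=cv2.INTER_CUBIC)
cv2.imwrite('pics/s2.png',cv2.convertScaleAbs(a,alpha=1.6))
```

```text
4.4 [456.67663383  83.50162478 174.25016374] [-9.67871038  2.30658049  6.69532817]
```

View pics/s2.png

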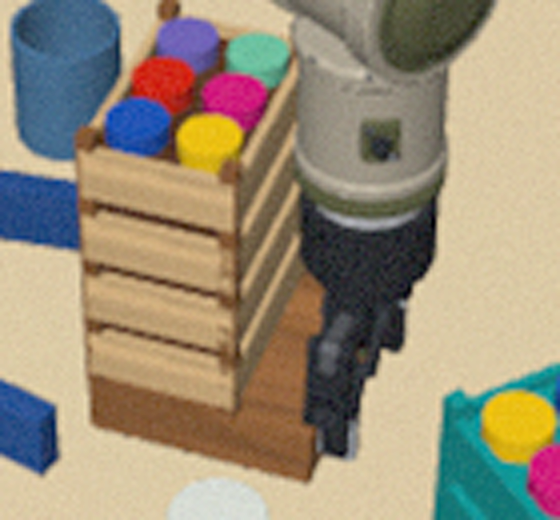

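Run:
```python
from station import readout
s=readout.get_state();print(s['t'],s['torque'],s['contact_force'])
```

```text
4.45 [0.62894145 1.76276056 0.45507968] [-10.2611906    2.41637137   5.89386199]
```

Request:
jog_arm --commands '[{"xyz": [0.003,0,0],"turn": 0},{"xyz": [0.003,0,0.0],"turn": 0},{"xyz": [0.003,0,0],"turn": 0}]'

```text
t: 4.82
position: [463.4, 83.0, 174.1]
ee_rot: [[0.999, -0.031, -0.021], [-0.031, -0.999, -0.007], [-0.021, 0.008, -1.0]]
contact_force: [-20.6, 2.5, 15.1]
gripper_width: 84.9
```

Run:
```python
from station import readout
s=readout.get_state();print(s['t'],s['torque'],s['contact_force'])
```

```text
4.825 [0.83212008 3.57126891 0.08911411] [-20.55833094   2.50786437  15.05995208]
```

Run:
```python
from h import *
from station import readout,get_image
c=C['side']
for y in (118,126,134,140):
  print(y,[proj(c,(457,y,z))[0].round(1).tolist() for z in (0,10,20)])
g=get_image('side')['frame'];a=cv2.resize(g[240:310,280:370],None,fx=8,fy=8,interpolation=cv2.INTER_CUBIC)
cv2.imwrite('pics/s3.png',cv2.convertScaleAbs(a,alpha=2))
```

```text
118 [[344.3, 293.2], [344.4, 290.2], [344.6, 287.2]]
126 [[343.3, 295.6], [343.4, 292.6], [343.6, 289.6]]
134 [[342.3, 298.1], [342.4, 295.1], [342.6, 292.1]]
140 [[341.6, 299.9], [341.7, 297.0], [341.8, 294.0]]
```

View pics/s3.png

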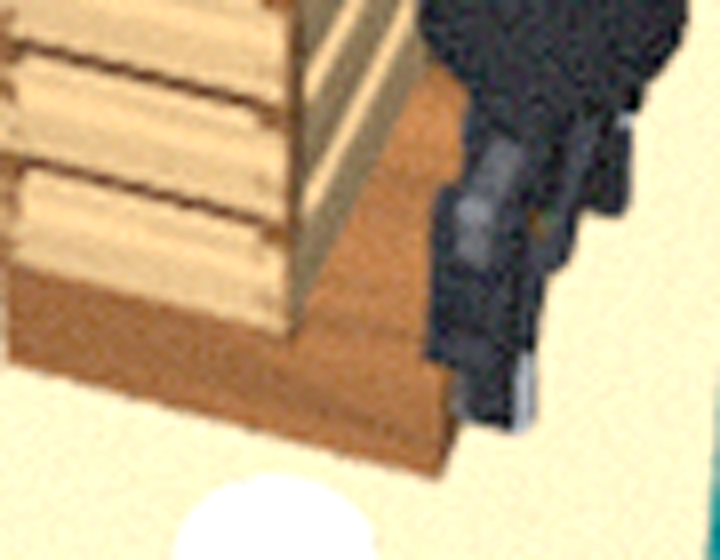

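The finger's wider knuckle is resting on the toe's top edge: its bottom is at (440,355) in the crop, and the upward force is 15 N. I'll back off, rise a little and push with the narrow tips only.

Request:
jog_arm --commands '[{"xyz": [-0.006,0,0],"turn": 0},{"xyz": [-0.004,0,-0.005],"turn": 0},{"xyz": [0,0,-0.004],"turn": 0},{"xyz": [0,0,0],"turn": 0},{"xyz": [0,0,0],"turn": 0}]'

```text
t: 5.5
position: [458.5, 83.4, 183.5]
ee_rot: [[0.999, -0.035, -0.012], [-0.035, -0.999, -0.004], [-0.012, 0.004, -1.0]]
contact_force: [0.3, -0.7, -0.3]
gripper_width: 85.4
```

Request:
jog_arm --commands '[{"xyz": [0.004,0,0.001],"turn": 0},{"xyz": [0.004,0,0.001],"turn": 0},{"xyz": [0.004,0,0],"turn": 0},{"xyz": [0.004,0,0],"turn": 0},{"xyz": [0.004,0,0],"turn": 0}]'

```text
t: 6.12
position: [472.6, 82.4, 180.9]
ee_rot: [[0.999, -0.031, -0.024], [-0.032, -0.999, -0.008], [-0.023, 0.009, -1.0]]
contact_force: [-25.1, 2.6, 19.0]
gripper_width: 85.3
```

Run:
```python
from station import readout
s=readout.get_state();print(s['t'],s['torque'],s['contact_force'])
```

```text
6.125 [0.61388215 4.58175639 0.05134587] [-25.11340481   2.60261994  18.95470623]
```

Request:
jog_arm --commands '[{"xyz": [0.003,0,0],"turn": 0},{"xyz": [0.003,0,0],"turn": 0},{"xyz": [0.003,0,0],"turn": 0},{"xyz": [0.003,0,0],"turn": 0}]'

```text
t: 6.62
position: [484.0, 81.6, 180.7]
ee_rot: [[0.999, -0.032, -0.025], [-0.032, -0.999, -0.009], [-0.024, 0.01, -1.0]]
contact_force: [-26.9, 1.8, 23.8]
gripper_width: 85.1
```

Run:
```python
from h import *
from station import readout,get_image
s=readout.get_state();print(s['t'],s['torque'],s['contact_force'])
g=get_image('side')['frame'];a=cv2.resize(g[170:310,260:400],None,fx=4,fy=4,interpolation=cv2.INTER_CUBIC)
o=cv2.resize(cv2.imread('pics/side0.png')[170:310,260:400],None,fx=4,fy=4,interpolation=cv2.INTER_CUBIC)
cv2.imwrite('pics/s4.png',cv2.resize(cv2.convertScaleAbs(np.hstack([o,a]),alpha=1.8),(800,400)))
```

```text
6.625 [0.38295476 5.11255622 0.01226106] [-26.9084291    1.80175341  23.80242647]
```

View pics/s4.png

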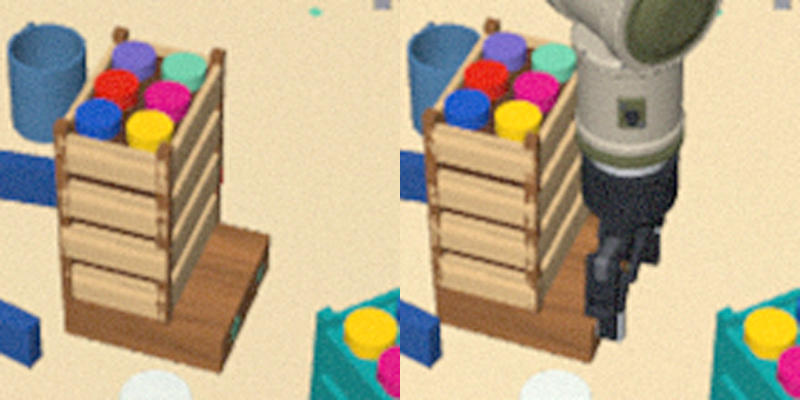

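Request:
jog_arm --commands '[{"xyz": [0.0,0,-0.003],"turn": 0},{"xyz": [0.004,0,-0.003],"turn": -0.5},{"xyz": [0.004,0,0],"turn": -0.5},{"xyz": [0.004,0,0],"turn": -0.5},{"xyz": [0.004,0,0],"turn": -0.5}]'

```text
t: 7.3
position: [504.3, 80.9, 185.8]
ee_rot: [[1.0, -0.001, -0.019], [-0.001, -1.0, -0.007], [-0.019, 0.007, -1.0]]
contact_force: [-7.5, -2.6, -2.9]
gripper_width: 85.6
```

Run:
```python
from station import readout
s=readout.get_state();print(s['t'],s['torque'],s['contact_force'])
```

```text
7.3 [-0.26377468  1.42931698 -0.35474907] [-7.52401069 -2.58494564 -2.91434157]
```

Request:
jog_arm --commands '[{"xyz": [0.006,0,0],"turn": -0.5},{"xyz": [0.006,0,0],"turn": -0.5},{"xyz": [0.006,0,0],"turn": -0.5},{"xyz": [0.006,0,0],"turn": -0.5},{"xyz": [0.006,0,0],"turn": -0.5},{"xyz": [0.006,0,0],"turn": -0.5}]'

```text
t: 8.05
position: [540.2, 81.6, 185.1]
ee_rot: [[0.998, 0.052, -0.019], [0.052, -0.999, -0.007], [-0.019, 0.006, -1.0]]
contact_force: [-7.2, -2.8, -3.1]
gripper_width: 85.5
```

Run:
```python
from h import *
from station import readout,get_image
s=readout.get_state();print(s['t'],s['torque'],s['contact_force'])
for n in('scene','side'):
    g=get_image(n);cv2.imwrite(f'pics/{n}1.png',g['frame'])
S=4;L=[]
b=np.load('poses.npz')['b']
for n,x,y in(('scene',230,195),('side',210,165)):
    a=cv2.resize(cv2.imread(f'pics/{n}1.png')[y:y+150,x:x+150],None,fx=S,fy=S,interpolation=cv2.INTER_CUBIC)
    L.append(a)
cv2.imwrite('pics/m1.png',cv2.convertScaleAbs(cv2.resize(np.hstack(L),(800,400)),alpha=1.6))
```

```text
8.05 [-0.28115435  1.55778902 -0.28840911] [-7.23910886 -2.80182996 -3.13980433]
```

View pics/m1.png

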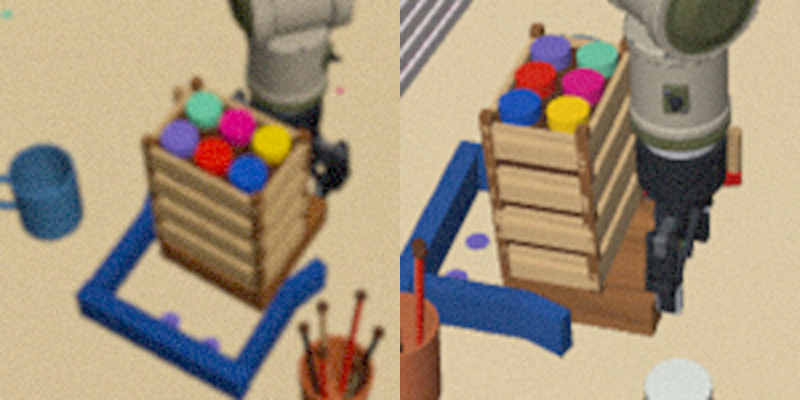

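Run:
```python
from h import *
b=np.load('poses.npz')['b']
def tobay(P):
    d=P[:2]-b[:2];c,s=np.cos(b[2]),np.sin(b[2]);return np.array([c*d[0]+s*d[1],-s*d[0]+c*d[1]]).round(1)
f=lambda n,u,v,z:tobay(ray(C[n],(230 if n=='scene' else 210)+u/2.667,(195 if n=='scene' else 165)+v/2.667,z))
print('backL',f('scene',262,308,0),'backR',f('scene',163,252,0),'toeL side z0',f('side',655,333,0)if 0 else f('side',655-400,333,0),'backL side',f('side',505-400,285,0))
print('toeL top scene z40',f('scene',325,207,40),'tcp',tobay(np.array([540.2,81.6])), 'post',f('scene',180,95,77))
```

```text
backL [-82.  60.] backR [-85.5 -66. ] toeL side z0 [-208.9   59.5] backL side [-64.3  35.5]
toeL top scene z40 [-201.6   67. ] tcp [-217.5    5.3] post [-226.8 -131.3]
```

Request:
jog_arm --commands '[{"xyz": [0.006,0,0],"turn": -0.5},{"xyz": [0.006,0,0],"turn": -0.5},{"xyz": [0.006,0,0],"turn": -0.4},{"xyz": [0.006,0,0],"turn": 0},{"xyz": [0.006,0,0],"turn": 0},{"xyz": [0.006,0,0],"turn": 0},{"xyz": [0.006,0,0],"turn": 0},{"xyz": [0.006,0,0],"turn": 0},{"xyz": [0.006,0,0],"turn": 0}]'

```text
t: 9.28
position: [594.0, 86.0, 184.2]
ee_rot: [[0.997, 0.077, -0.019], [0.077, -0.997, -0.007], [-0.02, 0.005, -1.0]]
contact_force: [-8.1, -0.5, -2.8]
gripper_width: 85.4
```

Request:
jog_arm --commands '[{"xyz": [0.004,0,0],"turn": 0},{"xyz": [0.004,0,0],"turn": 0},{"xyz": [0.003,0,0],"turn": 0},{"xyz": [0.003,0,0],"turn": 0}]'

```text
t: 9.78
position: [607.8, 87.0, 183.9]
ee_rot: [[0.997, 0.077, -0.019], [0.077, -0.997, -0.007], [-0.02, 0.005, -1.0]]
contact_force: [-7.9, -0.6, -3.3]
gripper_width: 85.2
```

Request:
jog_arm --commands '[{"xyz": [0.003,0,0],"turn": 0},{"xyz": [0.003,0,0],"turn": 0},{"xyz": [0.002,0,0],"turn": 0}]'

```text
t: 10.15
position: [615.3, 87.6, 183.6]
ee_rot: [[0.997, 0.077, -0.021], [0.077, -0.997, -0.007], [-0.021, 0.006, -1.0]]
contact_force: [-11.8, -0.0, -4.0]
gripper_width: 85.4
```

Request:
jog_arm --commands '[{"xyz": [0.002,0,0],"turn": 0},{"xyz": [0.002,0,0],"turn": 0}]'

```text
t: 10.4
position: [616.6, 87.5, 182.6]
ee_rot: [[0.997, 0.079, -0.027], [0.079, -0.997, -0.01], [-0.028, 0.007, -1.0]]
contact_force: [-21.8, -2.4, -3.5]
gripper_width: 85.5
```

The force rose to 22 N at TCP x = 616 mm, which is where I predicted the back stop. I'll press a touch more, then back off and look.

Request:
jog_arm --commands '[{"xyz": [0.0015,0,0],"turn": 0},{"xyz": [0,0,0],"turn": 0},{"xyz": [-0.006,0,0],"turn": 0},{"xyz": [-0.01,0,0],"turn": 0},{"xyz": [-0.02,0,0],"turn": 0},{"xyz": [-0.04,0,0],"turn": 0},{"xyz": [-0.05,0,-0.03],"turn": 0},{"xyz": [0,0,-0.06],"turn": 0},{"xyz": [0,0,-0.06],"turn": 0},{"xyz": [0,0,-0.04],"turn": 0}]' --jaw -1

```text
t: 11.65
position: [500.4, 79.6, 379.6]
ee_rot: [[0.997, 0.076, -0.01], [0.076, -0.997, -0.004], [-0.01, 0.003, -1.0]]
contact_force: [1.1, -0.3, -0.4]
gripper_width: 0.1
```

Run:
```python
from h import *
from station import readout,get_image
s=readout.get_state();print(s['t'],s['position'],s['contact_force'],s['gripper_width'])
for n in('scene','side'):
    g=get_image(n);cv2.imwrite(f'pics/{n}2.png',g['frame'])
b=np.load('poses.npz')['b'];L=[]
for n,x,y in(('scene',240,200),('side',200,165)):
    a=cv2.resize(cv2.imread(f'pics/{n}2.png')[y:y+150,x:x+150],None,fx=4,fy=4,interpolation=cv2.INTER_CUBIC)
    a=cv2.convertScaleAbs(a,alpha=1.6)
    for l in [w(b,[(-67.5+p,q,z) for p,q in Q]) for z,Q in((0,((67.5,65),(67.5,-65),(-67.5,-65),(-67.5,65))),(220,((67.5,65),(67.5,-65),(-22.5,-65),(-22.5,65))),(40,((-22.5,65),(-67.5,65),(-67.5,-65),(-22.5,-65))))]:
        cv2.polylines(a,[((proj(C[n],l)-[x,y]+.5)*4).astype(int)],True,(0,255,0),1)
    L.append(a)
cv2.imwrite('pics/m2.png',cv2.resize(np.hstack(L),(800,400)))
```

```text
11.65 [500.39446738  79.57824826 379.63724669] [ 1.06640793 -0.32916672 -0.40832891] 0.05821831618859011
```

View pics/m2.png

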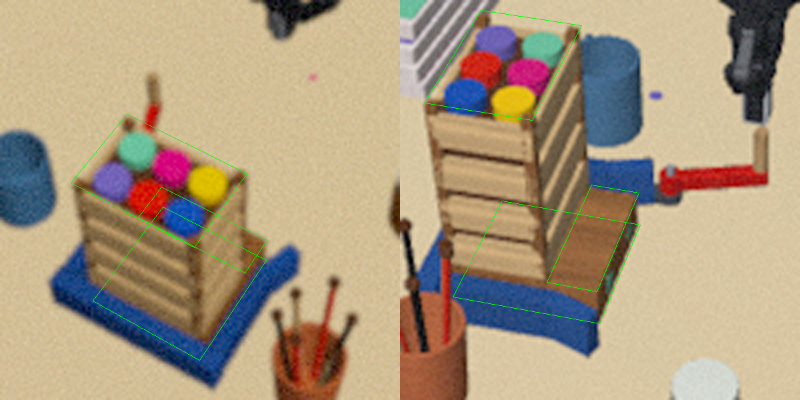

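The crate stands in the bay against the back stop, matching the home outline to within about 5 px of this crop. The keeper is still open, with its pin at (668,182) and post top at (762,132) in the right panel. Next I'll compute the keeper geometry.

Run:
```python
from h import *
b=np.load('poses.npz')['b']
f=lambda n,u,v,z:ray(C[n],(240 if n=='scene' else 200)+u/2.667,(200 if n=='scene' else 165)+v/2.667,z)
print('pin side',f('side',268,178,31),'post side',f('side',362,131,77),'barend side',f('side',366,180,22))
print('post scene',f('scene',152,78,77),'pin model',w(b,(-155,-105,31)))
for a in (0.43,.8,1.2,1.6,2.0,2.24,2.356):
    c,s=-np.cos(a-.785),np.sin(a-.785);print(a,'post',w(b,(-155+85*c,-105+85*s,57)).round(0)[0,:2],'push dir deg',np.degrees(b[2]+np.arctan2(np.cos(a-.785),np.sin(a-.785))).round(0))
```

```text
pin side [611.24142333 -18.11858376  31.        ] post side [533.10173702 -58.18648478  77.        ] barend side [526.55574956 -54.20805932  22.        ]
post scene [538.09899232 -59.68446822  77.        ] pin model [[610.99609061 -23.58166453  31.        ]]
0.43 post [534. -59.] push dir deg 115.0
0.8 post [526. -29.] push dir deg 94.0
1.2 post [531.   5.] push dir deg 71.0
1.6 post [548.  34.] push dir deg 48.0
2.0 post [575.  54.] push dir deg 25.0
2.24 post [595.  60.] push dir deg 11.0
2.356 post [604.  61.] push dir deg 4.0
```

Run:
```python
from h import *
b=np.load('poses.npz')['b']
def tobay(P):
    d=np.array(P)-b[:2];c,s=np.cos(b[2]),np.sin(b[2]);return np.array([c*d[0]+s*d[1],-s*d[0]+c*d[1]])
cur=tobay([500.4,79.6])
def ctr(th):
    n=np.array([np.sin(th),np.cos(th)]);P=np.array([-155-85*np.cos(th),-105+85*np.sin(th)])
    r=min(18/max(abs(n[0]),1e-6),21.5/max(abs(n[1]),1e-6),30*.8+1);return P-n*r
ths=np.linspace(-.354,1.571,14)
pre=ctr(-.354)+[0,-18];pts=[pre]+[ctr(t) for t in ths]
print('cur',cur,'pre',pre,'delta tool',(pre-cur)*[1,-1])
for p,q,t in zip(pts,pts[1:],ths):print(round(t+.785,2),q.round(0),w(b,(*q,0))[0,:2].round(0),((q-p)*[1,-1]).round(1))
```

```text
cur [-257.35094536    6.36532288] pre [-226.78374207 -173.96546633] delta tool [ 30.56720329 180.33078921]
0.43 [-227. -156.] [543. -80.] [  0. -18.]
0.58 [-234. -144.] [535. -68.] [ -6.9 -12.1]
0.73 [-239. -131.] [530. -56.] [ -4.9 -12.5]
0.88 [-242. -119.] [526. -44.] [ -3.  -12.6]
1.02 [-243. -106.] [524. -32.] [ -1.2 -12.4]
1.17 [-242.  -94.] [523. -20.] [  0.3 -12. ]
1.32 [-241.  -83.] [524.  -8.] [  1.6 -11.3]
1.47 [-237.  -71.] [527.   4.] [  4.1 -12.4]
1.62 [-230.  -59.] [532.  17.] [  6.4 -12.1]
1.76 [-220.  -47.] [541.  30.] [  9.9 -12.1]
1.91 [-210.  -37.] [551.  40.] [10.9 -9.8]
2.06 [-198.  -29.] [563.  49.] [11.7 -7.6]
2.21 [-186.  -24.] [574.  55.] [12.3 -5.6]
2.36 [-173.  -20.] [587.  60.] [12.5 -3.6]
```

Request:
jog_arm --commands '[{"xyz": [0.01,0.06,0],"turn": 0},{"xyz": [0.01,0.06,0],"turn": 0},{"xyz": [0.01,0.06,0],"turn": 0},{"xyz": [0,0,0.05],"turn": 0},{"xyz": [0,0,0.055],"turn": 0},{"xyz": [0,0,0.04],"turn": 0},{"xyz": [0,0,0.014],"turn": 0},{"xyz": [0,0,0],"turn": 0}]'

```text
t: 12.75
position: [542.0, -97.7, 217.6]
ee_rot: [[0.997, 0.077, -0.014], [0.077, -0.997, -0.004], [-0.014, 0.003, -1.0]]
contact_force: [0.3, 0.4, -0.0]
gripper_width: -0.0
```

Request:
jog_arm --commands '[{"xyz": [0,-0.009,0],"turn": 0},{"xyz": [0,-0.009,0],"turn": 0},{"xyz": [-0.007,-0.012,0],"turn": 0},{"xyz": [-0.005,-0.0125,0],"turn": 0},{"xyz": [-0.003,-0.0125,0],"turn": 0},{"xyz": [-0.001,-0.0125,0],"turn": 0},{"xyz": [0,-0.012,0],"turn": 0},{"xyz": [0.002,-0.011,0],"turn": 0}]'

```text
t: 13.75
position: [521.1, -7.9, 218.0]
ee_rot: [[0.997, 0.077, -0.013], [0.077, -0.997, -0.004], [-0.013, 0.003, -1.0]]
contact_force: [-0.3, -0.5, 0.4]
gripper_width: -0.0
```

Run:
```python
from h import *
from station import get_image
b=np.load('poses.npz')['b']
g=get_image('scene')['frame'];cv2.imwrite('pics/k1.png',g)
h=cv2.cvtColor(g,cv2.COLOR_BGR2HSV);m=((h[...,0]<6)|(h[...,0]>174))&(h[...,1]>180)&(h[...,2]>80)
n,l,st,ce=cv2.connectedComponentsWithStats(m.astype(np.uint8))
for a in np.arange(.4,2.4,.2):
    p=w(b,(-155-50*np.cos(a-.785),-105+50*np.sin(a-.785),31));print(round(a,1),proj(C['scene'],p).round(0)[0],end=' ')
print();print([(st[i].tolist(),ce[i].round(0).tolist()) for i in range(1,n) if st[i,4]>8 and 230<ce[i,0]<380 and 190<ce[i,1]<330])
```

```text
0.4 [296. 247.] 0.6 [299. 248.] 0.8 [302. 249.] 1.0 [304. 250.] 1.2 [307. 252.] 1.4 [308. 255.] 1.6 [309. 257.] 1.8 [310. 260.] 2.0 [309. 263.] 2.2 [308. 266.] 
[([306, 249, 10, 6, 36], [311.0, 251.0]), ([288, 267, 15, 15, 160], [295.0, 274.0]), ([360, 323, 3, 6, 12], [361.0, 326.0])]
```

The bar has moved, and a red patch is now visible at (311,251). I'll continue round.

Request:
jog_arm --commands '[{"xyz": [0.004,-0.0125,0],"turn": 0},{"xyz": [0.0065,-0.012,0],"turn": 0},{"xyz": [0.01,-0.012,0],"turn": 0},{"xyz": [0.011,-0.01,0],"turn": 0},{"xyz": [0.012,-0.0075,0],"turn": 0},{"xyz": [0.012,-0.0055,0],"turn": 0},{"xyz": [0.006,-0.002,0],"turn": 0}]'

```text
t: 14.68
position: [578.6, 57.6, 217.0]
ee_rot: [[0.997, 0.077, -0.012], [0.077, -0.997, -0.004], [-0.012, 0.003, -1.0]]
contact_force: [-1.3, -0.7, 0.8]
gripper_width: 0.0
```

Run:
```python
from h import *
from station import get_image
b=np.load('poses.npz')['b']
for nm in('side','scene'):
    g=get_image(nm)['frame'];cv2.imwrite(f'pics/k2{nm}.png',g)
    h=cv2.cvtColor(g,cv2.COLOR_BGR2HSV);m=((h[...,0]<6)|(h[...,0]>174))&(h[...,1]>180)&(h[...,2]>80)
    n,l,st,ce=cv2.connectedComponentsWithStats(m.astype(np.uint8))
    print(nm,[(st[i].tolist(),ce[i].round(0).tolist()) for i in range(1,n) if st[i,4]>8 and 230<ce[i,0]<380 and 190<ce[i,1]<330])
    print([proj(C[nm],w(b,(-155-50*np.cos(a-.785),-105+50*np.sin(a-.785),28))).round(0)[0].tolist() for a in (1.8,2.,2.2,2.36)])
```

```text
side [([295, 255, 5, 5, 22], [297.0, 257.0])]
[[307.0, 244.0], [303.0, 245.0], [299.0, 245.0], [296.0, 244.0]]
scene [([288, 267, 15, 16, 158], [295.0, 274.0])]
[[310.0, 261.0], [309.0, 264.0], [308.0, 266.0], [307.0, 268.0]]
```

Request:
jog_arm --commands '[{"xyz": [0.004,-0.001,0],"turn": 0},{"xyz": [0.003,-0.001,0],"turn": 0},{"xyz": [0.003,0,0],"turn": 0}]'

```text
t: 15.15
position: [587.6, 60.1, 216.9]
ee_rot: [[0.997, 0.077, -0.013], [0.077, -0.997, -0.004], [-0.013, 0.003, -1.0]]
contact_force: [-1.4, 0.6, 0.4]
gripper_width: -0.2
```

Request:
jog_arm --commands '[{"xyz": [0.002,0,0],"turn": 0},{"xyz": [0.002,0,0],"turn": 0}]'

```text
t: 15.4
position: [590.6, 60.5, 216.7]
ee_rot: [[0.997, 0.077, -0.015], [0.077, -0.997, -0.005], [-0.015, 0.004, -1.0]]
contact_force: [-9.0, 0.7, 6.7]
gripper_width: -0.1
```

The force jumped to 9 N at the expected shut position. I'll hold briefly, then retreat.

Request:
jog_arm --commands '[{"xyz": [0.001,0,0],"turn": 0},{"xyz": [0,0,0],"turn": 0},{"xyz": [0,0,0],"turn": 0},{"xyz": [-0.01,0,0],"turn": 0},{"xyz": [-0.03,0,0],"turn": 0},{"xyz": [-0.05,0,-0.03],"turn": 0},{"xyz": [0,0,-0.06],"turn": 0},{"xyz": [0,0.02,-0.06],"turn": 0},{"xyz": [0,0.06,-0.03],"turn": 0},{"xyz": [0,0.06,0],"turn": 0}]'

```text
t: 16.65
position: [515.9, -82.0, 398.6]
ee_rot: [[0.997, 0.078, -0.006], [0.078, -0.997, -0.006], [-0.007, 0.005, -1.0]]
contact_force: [0.8, -0.3, -0.1]
gripper_width: -0.1
```

Request:
jog_arm --commands '[{"xyz": [0,0.06,0],"turn": 0},{"xyz": [0,0.06,0],"turn": 0},{"xyz": [0,0.06,0],"turn": 0},{"xyz": [0,0,0],"turn": 0},{"xyz": [0,0,0],"turn": 0}]'

```text
t: 17.27
position: [529.1, -260.1, 396.1]
ee_rot: [[0.997, 0.077, -0.012], [0.077, -0.997, -0.004], [-0.013, 0.003, -1.0]]
contact_force: [0.8, 0.6, 0.3]
gripper_width: -0.1
```

Run:
```python
from h import *
from station import readout,get_image
s=readout.get_state();print(s['t'],s['position'],s['contact_force'],s['gripper_width'])
b=np.load('poses.npz')['b'];L=[]
for n,x,y in(('scene',240,200),('side',220,165)):
    g=get_image(n)['frame'];cv2.imwrite(f'pics/{n}3.png',g)
    a=cv2.convertScaleAbs(cv2.resize(g[y:y+150,x:x+150],None,fx=4,fy=4,interpolation=cv2.INTER_CUBIC),alpha=1.6)
    for l in [w(b,[(-155,-105,31),(-155,-13,31)]),w(b,[(-135,-65,40),(-135,65,40),(-90,65,40),(-90,-65,40)]),w(b,[(-155,-20,31),(-155,-20,77)])]:
        cv2.polylines(a,[((proj(C[n],l)-[x,y]+.5)*4).astype(int)],True,(0,255,0),1)
    L.append(a)
cv2.imwrite('pics/m3.png',cv2.resize(np.hstack(L),(800,400)))
# bystander drift: pixel shift of patches between the first and last scene pictures
A=cv2.imread('pics/scene0.png').astype(float)
B=cv2.imread('pics/scene3.png').astype(float)
for k,(u,v,r) in dict(jar=(397,275,16),mug=(245,266,26),pot=(356,332,28),tape=(475,310,20),tin=(187,186,24),pliers=(242,168,24),tube=(433,362,20)).items():
    p,q=[cv2.GaussianBlur(cv2.cvtColor(i[v-r:v+r,u-r:u+r].astype(np.float32),cv2.COLOR_BGR2GRAY),(0,0),1) for i in(A,B)]
    print(k,np.round(cv2.phaseCorrelate(p,q)[0],2))
```

```text
17.275 [ 529.05639698 -260.09070082  396.11757032] [0.7905057  0.58696211 0.34338921] -0.1275785122462016
jar [0.45 0.01]
mug [-0.03 -0.08]
pot [-0.01 -0.07]
tape [ 0.11 -0.12]
tin [-0.01 -0.05]
pliers [-0.44 -0.04]
tube [-0.01  0.07]
```

View pics/m3.png

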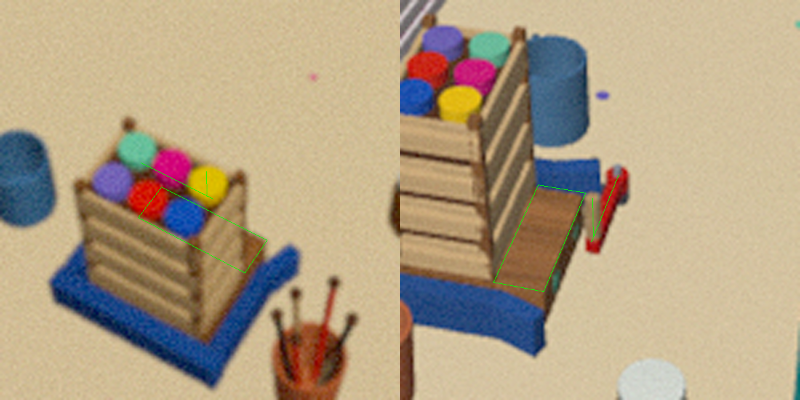

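The picture shows the keeper lying along the mouth on its predicted shut line, from (617,172) to (593,250). The toe board sits on its home outline, and the neighbours have moved less than 0.5 px. I'll hand the job in.

```bash
python3 -c "
from station import ticket;print(ticket.close_job())"
```

```text
the job is handed in; nothing more can be done
None
```

The crate is home in the bay and the keeper is shut across the mouth behind it. I handed the job in at about 17.4 s of robot time; no verdict is reported.

**Crate:** I pushed it at the toe board with both open fingertips, turning it square to the bay on the way, and it stayed upright. The force rose to 22 N at the predicted back-stop position, and I pressed about 1.5 mm further before backing off. In the last picture the toe board sits on its home outline to within a few mm.

**Keeper:** I pushed the post round with the closed fingers until the force rose to 9 N at its stop. The last picture shows the bar on its predicted shut line.

**Bystanders and arm:** Neighbours shifted less than 0.5 px between the first and last scene pictures. The arm finished about 0.4 m up and to the right, clear of everything, with about 1 N on the tool.

**What disagreed:**
- Early in the push, the finger knuckles pressed down on the toe board: about 24 N vertical and 27 N along the push. I raised the tool about 6 mm, and the push then ran at about 7–8 N.
- My bay outline did not match the pictures exactly; it was off by a few pixels at some points. The home position therefore rests mainly on the force rise at the stop.

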